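# Park the gated knob of the burning-pen power unit

### The job

The wood-burning session is over: park the control knob on top of the pen power unit. With a fingertip or the outside of the fingers, push the knob along its L-shaped slot to the corner, then round the corner and sideways to the far end of the short leg, and leave it there. Only push it, never pinch it, and leave the pen, tape, jar and wooden blank where they are.

Things in the scene. Friction and masses are not known exactly. Their poses are not given: they have to be found in the camera images.
- unit: Power unit for burning pens, fixed to the table: black box, bare aluminium top, 200 (x) x 190 (y) x 65 mm high. Origin: centre of its underside. Its x runs along the long leg of the L-slot (start to corner), its y along the short leg (corner to end), z up. On the flat top: the knob, the pen in 10 mm high rails at x = 74 mm, and at the +y side five black vent slits (not the slot).
- gate_start (a point): Start of the long leg of the L-slot: knob axis position when both joints are 0, at the height of the panel top; in the unit's frame (-60, -35, 65) mm. The slot is 13.5 mm wide, 10 mm deep, so a finger does not fit into it. Turns with the unit.
- gate_corner (a point): Corner of the L-slot (knob axis there), panel height; in the unit's frame (0, -35, 65) mm: 60 mm from the start.
- gate_end (a point): Far end of the short leg (knob axis there), panel height; in the unit's frame (0, 10, 65) mm: 45 mm from the corner, towards the unit's +y.
- knob_top (a point): Centre of the top of the black knob. The knob is a square post 24 x 24 mm (corners notched by 3 mm) with sides parallel to the unit's x and y; its sides reach from 4 to 34 mm above the panel, then a 18 mm square cap, top 38 mm above the panel. It stands on a 10 mm pin in the slot, cannot turn or come out, and moves with about 2 to 3 N, staying where it is left.
- along (a joint): Travel of the knob along the unit's +x, m: 0 at the start of the long leg, 0.060 (stop) at the corner. Starts between 0 and 0.020. While the knob is in the short leg it has up to 2 mm of play.
- across (a joint): Travel of the knob along the unit's +y, m: 0 in the long leg (up to 2 mm of play), 0.045 (stop) at the end of the short leg. Only free to grow when the knob is at the corner.
- knob_near: The side of the knob that faces the unit's -x: 18 mm wide, 30 mm high, 12 mm from the knob's axis. Its origin lies on the knob's axis at panel height.
- knob_far: The side of the knob that faces the unit's +x, same size and origin.
- knob_left: The side of the knob that faces the unit's +y, same origin.
- knob_right: The side of the knob that faces the unit's -y, same origin.
- pen: Loose black pen, 16 mm thick, 155 mm long, lying along the unit's y in the rest on the unit's far edge. Origin: underside, mid-length.
- tape: Loose roll of tape lying flat left of the unit (its +y side), 84 mm across, 20 mm high. Origin: centre of its underside.
- jar: Loose glass jar left of the unit (its +y side), 56 mm across, 75 mm high. Origin: centre of its underside.
- blank: Loose square wooden blank right of the unit (its -y side), 100 x 100 x 9 mm. Origin: centre of its underside.

How it is judged:
On the way, in this order (a step that is already met when the one before it is completed fails the run):
1. the knob has come along the long leg to the corner (value of joint along above 0.054 m and value of joint across below 0.012 m), for 0.05 s.
2. the knob has been pushed sideways to the end of the short leg (value of joint along above 0.054 m and value of joint across above 0.041 m), for 0.2 s.
At the end, for the whole second after the job is handed in: The knob rests within 4 mm of the far end of the short leg (joint across above 0.041 m, along above 0.054 m), and pen, tape, jar and blank lie within 20 mm of where they started (all of step 2 and velocity of joint across between -0.01 and 0.01 m/s and distance of each of pen, tape, jar, blank from where it was at the start of the episode below 0.02 m); the robot touches nothing.
It fails at once if The knob is pinched: two opposite sides pressed by the fingers at once, over 1.5 N each ((contact force between the fingers and knob_near above 1.5 N and contact force between the fingers and knob_far above 1.5 N) or (contact force between the fingers and knob_left above 1.5 N and contact force between the fingers and knob_right above 1.5 N)).
It fails at once if The pen is pushed away or lifted by more than 20 mm (distance of pen from where it was at the start of the episode above 0.02 m).
It fails at once if The roll of tape is pushed away or lifted by more than 20 mm (distance of tape from where it was at the start of the episode above 0.02 m).
It fails at once if The jar is pushed away or lifted by more than 20 mm (distance of jar from where it was at the start of the episode above 0.02 m).
It fails at once if The wooden blank is pushed away or lifted by more than 20 mm (distance of blank from where it was at the start of the episode above 0.02 m).
It also fails if it takes over 40 s, if anything falls off the work surface, if the arm or the gripper's body presses on something with over 40 N, if the wrist force passes 120 N, or if a joint passes its speed limit or range.

### The arm

A 6-joint arm with a two-finger parallel gripper is mounted at the origin on the work surface. World frame = base frame: x ahead of the robot, y to its left, z up, the work surface at z = 0. Lengths are in m, angles in rad, forces in N, time in s.
With the tool pointing down it reaches from about 0.25 to 0.725 m from the base axis. Payload 4 kg.
Tool frame: the origin (TCP) lies on the front face of the gripper's body, between the roots of the fingers; the fingertips stand 73 mm ahead of it and the grasp point (between the pads) lies 54 mm ahead of it; z points along the fingers, y is the line along which they close (so a half turn about z gives the same grasp; the last joint's range is limited). The gripper opens to 85 mm and grips with 20 to 120 N. Pads are 22 mm wide; open, the fingers measure 114 mm over their backs; the gripper's body (76 mm by 85 mm) begins 54 mm behind the grasp point. The pads swing forward as they close: fully open they stand 13 mm farther back than shut.
Start: joints at [1.117, 0.241, 0.005, 1.335, 0, 1.571], TCP at [0.219, 0.449, 0.304] pointing down, gripper open.
Joint ranges: [-2.72, 2.72], [-1.05, 1.87], [-1.09, 1.28], [-1.99, 2.15], [-1.42, 1.44], [-3.14, 3.14]. Speed limits (rad/s): [2.79, 2.79, 3.14, 3.14, 3.14, 3.14].

### API

Orientations are given as a unit quaternion [x, y, z, w].
In Python, from workcell import bot gives the robot as it stands. The module is installed in compiled form; this text tells all that it offers.
- The arm moves only by the tool step_arm, never from a script. Its argument "rows" is a list of rows, each a list of 2 entries, a list of its own where there are three numbers: the shift along the tool's x, y, z in mm, then the turn about the tool's z in degrees. A call has 1 to 12 rows; each row is the pose to reach, as a shift and turn from the pose commanded when the call began, along the tool's axes at that moment; what a row does not reach only later rows make up. A row lasts 1/8 s, in which the tool goes at most 62.5 mm and 10.7 degrees, less where a joint would pass 70% of its speed; a pose out of reach is approached as far as the arm can. A call with a gripper value outside its range is refused whole. "claw" is the gripper's target within -1 to 1 (shut at 1, half-way at 0, fully open at -1), set as the call begins (left out, the last holds). The fingers move at their own pace and stop on an object; the grip force is fixed at half the most. Time passes only in rows, so rows that repeat a pose let the fingers close. It gives the time, the measured TCP pose, the force, the opening and the grip force at its end, in the units of the state.
- bot.get_obs(): the state, without advancing time (a new reading comes with each control period).
- bot.camera(name): name is "scene" or "top" or "wrist"; returns (picture, depth): 400x640x3 uint8, red, green, blue; 400x640 float32, m along the optical axis (not along the pixel's ray), 0 where there is no reading.
- bot.camera_params(name): a dict with "fx", "fy", "cx", "cy" (pixels), "D" ([k1, k2, p1, p2, k3] as OpenCV has them; the pictures are not rectified), "pose" (4x4, takes a point from camera to world coordinates). Camera axes: x right, y up, looking along -z (the intrinsics and any distortion apply to the point x, -y, -z); pixel columns grow to the right and rows downward; lengths in m; the calibration is good to about 2 mm. A picture is of the moment at which its call begins: read the wrist's pose just before it. camera_params takes no time and is no camera call; for the wrist camera it gives the pose at the moment of the call.
- bot.job_done(): hands the job in; it is judged then, once.
Trained networks look in the newest picture that a camera, given by its name, has taken for a name from the list of things; names that differ only in an ending like _2 or _b are one class to them, and where a whole thing is asked for, a point or a joint stands for the part that bears it (a point fixed in the world has none). Each returns a list of dicts, best first, with "score" (0 to 1); they miss things now and then, are a little off and sometimes report something else, mostly with a low value. They report only what shows in the picture. A call takes as long as a camera call.
- bot.trace(target, camera): "pixels" (400x640 bool, what is visible of it) and "uv" ([column, row] in pixels, amid what is visible of it).
The state is a dict: "clock": time; "joint_pos": joint angles; "joint_vel": joint speeds; "tau": joint torques, N m; "eef_pos": TCP position; "tool_rot": TCP orientation; "ft_force": force on the tool from outside, world axes, zero at the start; "ft_torque": the same for the moment, N m; "grip_width": finger opening in m; "grasp_force": force on a finger pad.
Only numpy, scipy, OpenCV 4.12 (cv2) and the standard library are available. Lean on these libraries where they do the work, as an engineer would, in place of code of your own. Each camera call takes 0.05 s, during which the arm holds its last target. There are 200 camera calls.

## Working session

There is one attempt and no reset: what is moved stays moved. The work goes in short steps, Python scripts to look and compute and a tool call to move; the robot and the scene stay as the last step left them, time stands still between calls to the robot, and variables do not carry over. Pictures are saved under pics/ and viewed, at most 10 in all, crops included, and the job is handed in when it is done.

Besides the shell and the picture viewer there is one more tool, called after "Request:" by a JSON object that holds its "fn" and its "kwargs". step_arm: Moves the arm, as the interface text tells. Its arguments: {"type":"object","properties":{"rows":{"type":"array"},"claw":{"type":"number"}},"required":["rows"]}

```bash
mkdir -p pics; cat > h.py <<'E'
import numpy as np, cv2
from workcell import bot
def pts(name,depth,mask):
    p=bot.camera_params(name) if isinstance(name,str) else name
    v,u=np.nonzero(mask&(depth>0)); d=depth[v,u]
    K=np.array([[p['fx'],0,p['cx']],[0,p['fy'],p['cy']],[0,0,1.]])
    n=cv2.undistortPoints(np.c_[u,v].astype(np.float64).reshape(-1,1,2),K,np.array(p['D'],float)).reshape(-1,2)
    c=np.c_[n[:,0]*d,-n[:,1]*d,-d]
    T=np.array(p['pose']); return c@T[:3,:3].T+T[:3,3]
E
python3 - <<'E'
from h import *
o=bot.get_obs(); print(o['clock'],o['eef_pos'],o['tool_rot'],o['grip_width'])
im={}
for n in ['scene','top']:
    rgb,d=bot.camera(n); im[n]=rgb
    np.savez(f'{n}.npz',rgb=rgb,d=d)
    cv2.imwrite(f'pics/{n}.png',rgb[:,:,::-1])
    for t in ['unit','knob_top','pen','tape','jar','blank']:
        r=bot.trace(t,n)
        for q in r[:2]:
            P=pts(n,d,q['pixels']); print(n,t,round(q['score'],2),q['uv'],len(P),np.median(P,0).round(3) if len(P) else '',P[:,2].max().round(3) if len(P) else '')
            np.save(f'{n}_{t}.npy',q['pixels']) if q is r[0] else 0
E
```

```text
0.0 [0.21896485 0.44896489 0.30301616] [ 2.24932133e-01  9.74373867e-01 -1.02360910e-03 -2.35221245e-04] 0.0852214270660415
scene unit 0.58 [325.3, 180.7] 7880 [0.573 0.103 0.065] 0.106
scene knob_top 0.52 [298.8, 149.4] 237 [0.496 0.11  0.092] 0.106
scene pen 0.6 [342.9, 187.7] 518 [0.619 0.092 0.079] 0.083
scene tape 0.83 [413.3, 171.3] 755 [0.671 0.283 0.017] 0.067
scene tape 0.2 [324.8, 182.2] 8081 [0.574 0.103 0.065] 0.106
scene jar 0.76 [371.3, 145.0] 651 [0.555 0.288 0.054] 0.078
scene jar 0.37 [295.6, 151.2] 83 [0.488 0.105 0.09 ] 0.103
scene blank 0.94 [249.6, 218.3] 1915 [ 0.493 -0.033  0.01 ] 0.012
scene blank 0.39 [325.8, 182.6] 7871 [0.573 0.103 0.065] 0.106
top unit 0.64 [277.0, 220.7] 6606 [0.544 0.14  0.065] 0.107
top knob_top 0.5 [279.5, 219.4] 6746 [0.546 0.139 0.065] 0.107
top pen 0.8 [291.8, 186.0] 312 [0.62  0.106 0.08 ] 0.085
top tape 0.93 [219.4, 163.8] 645 [0.668 0.286 0.019] 0.024
top tape 0.63 [289.8, 242.7] 123 [0.491 0.117 0.102] 0.107
top jar 0.87 [208.4, 221.0] 509 [0.545 0.297 0.074] 0.079
top blank 0.83 [348.8, 244.4] 1622 [ 0.488 -0.024  0.009] 0.015
```

View pics/top.png

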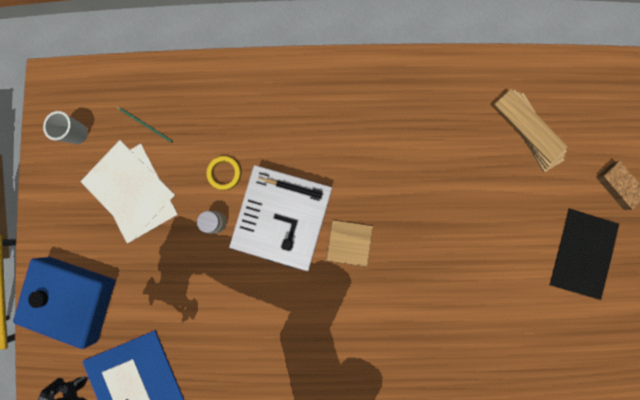

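View pics/scene.png

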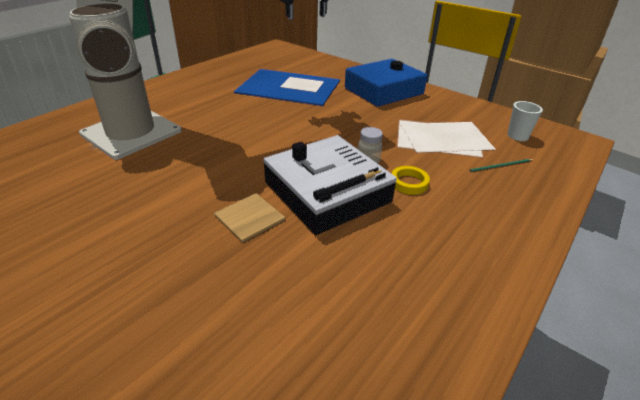

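```bash
python3 - <<'E'
from h import *
for n in ['top','scene']:
    z=np.load(n+'.npz'); m=np.load(n+'_unit.npy')
    A=pts(n,z['d'],m)
    P=A[(abs(A[:,2]-.065)<.004)]
    r=cv2.minAreaRect((P[:,:2]*1000).astype(np.float32)); print(n,'unit rect',r, np.median(P[:,2]))
    full=pts(n,z['d'],np.ones((400,640),bool))
    k=full[(full[:,2]>.094)&(full[:,2]<.115)&(abs(full[:,0]-.53)<.12)&(abs(full[:,1]-.12)<.12)]
    c=k[k[:,2]>.1]
    print('knob>94',len(k),cv2.minAreaRect((k[:,:2]*1000).astype(np.float32)),'cap',len(c),c.mean(0) , (c.min(0)+c.max(0))/2)
    pm=pts(n,z['d'],np.load(n+'_pen.npy')); pm=pm[pm[:,2]>.076]
    print('pen',cv2.minAreaRect((pm[:,:2]*1000).astype(np.float32)),cv2.fitLine(pm[:,:2].astype(np.float32),cv2.DIST_L2,0,.01,.01).ravel())
E
```

```text
top unit rect ((552.3341674804688, 137.43072509765625), (190.82350158691406, 200.80880737304688), 73.1726303100586) 0.06511355568003996
knob>94 116 ((490.26080322265625, 119.26134490966797), (23.9097900390625, 23.96831703186035), 73.41317749023438) cap 101 [0.49028649 0.11901425 0.10274681] [0.49017377 0.11869239 0.10332166]
pen ((619.5147094726562, 105.43312072753906), (132.80543518066406, 15.481383323669434), 72.13932800292969) [0.29547638 0.95535004 0.61917716 0.10326645]
scene unit rect ((550.9019775390625, 134.37167358398438), (193.3295135498047, 204.42982482910156), 73.38351440429688) 0.06586744226830579
knob>94 118 ((489.7269287109375, 115.9416275024414), (25.101316452026367, 25.17643165588379), 74.60386657714844) cap 79 [0.49078458 0.11395462 0.10298212] [0.49049489 0.11574308 0.10284896]
pen ((620.6403198242188, 102.26094055175781), (140.32630920410156, 14.286433219909668), 73.00568389892578) [0.29226482 0.95633745 0.61880565 0.09206812]
```

The top view shows the knob at (289,242), the slot corner at about (294,218) and the slot end at about (275,215). The pen is at the far edge around (290,187), the jar at (210,221), the tape at (223,172) and the blank at (350,243). The unit's x axis is at −16.8° and its centre is near (0.552, 0.136). The scene view shows the same layout. The measured knob sits at unit (−54, −35), so `along` is about 6 mm, which fits the given geometry.

I'll shut the gripper and go behind the knob, staying high, with tool y turned to unit y.

Request:
{"fn": "step_arm", "kwargs": {"rows": [[[-60,-30,0],-3],[[-115,-60,0],-6],[[-170,-90,0],-9.2],[[-225,-120,0],-9.2],[[-280,-150,0],-9.2],[[-330,-175,30],-9.2],[[-348,-185,70],-9.2],[[-348,-185,100],-9.2],[[-348,-185,100],-9.2],[[-348,-185,100],-9.2]], "claw": 1}}

```text
clock: 1.95
eef_pos: [0.4514, 0.131, 0.2051]
tool_rot: [0.146, 0.989, 0.0, 0.001]
ft_force: [0.6, 0.2, 0.2]
grip_width: -0.0
grasp_force: 0.0
```

```bash
cat > look.py <<'E'
from h import *
import sys
o=bot.get_obs(); p=bot.camera_params('wrist'); rgb,d=bot.camera('wrist')
cv2.imwrite(f'pics/{sys.argv[1]}.png',rgb[:,:,::-1])
F=pts(p,d,np.ones((400,640),bool))
C=np.array([.5517,.136]); a=np.deg2rad(-16.75); R=np.array([[np.cos(a),np.sin(a)],[-np.sin(a),np.cos(a)]])
U=np.c_[(F[:,:2]-C)@R.T*1000,F[:,2]*1000]
print('tcp unit',R@(np.array(o['eef_pos'][:2])-C)*1000,o['eef_pos'],'ang',2*np.degrees(np.arctan2(o['tool_rot'][1],o['tool_rot'][0]))-90)
k=U[(U[:,2]>98)&(U[:,2]<110)&(abs(U[:,1]+15)<50)&(abs(U[:,0]+20)<65)]
k=k[k[:,0]>float(sys.argv[2])] if len(sys.argv)>2 else k
print('cap',len(k),np.percentile(k,[1,50,99],axis=0).round(1) if len(k) else '')
for q in bot.trace('knob_top','wrist')[:1]:
    print('trace',q['score'],q['uv'])
E
python3 look.py w1
```

```text
tcp unit [-94.59279141 -33.69111079] [0.451411   0.13099965 0.20505839] ang 73.23022722861987
cap 0
```

View pics/w1.png

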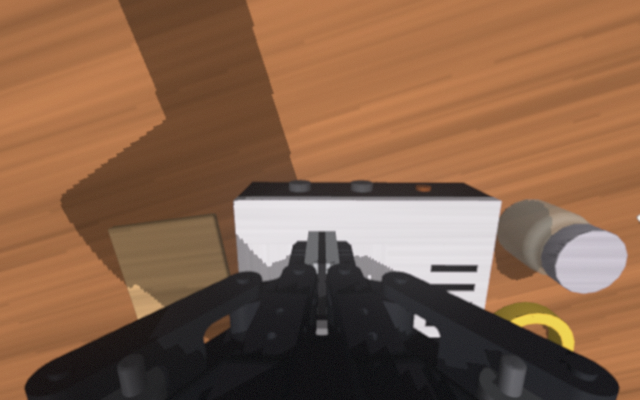

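The wrist view shows the shut fingertips at about (322,250), square to the unit's front edge (row 197). The jar, tape and blank are well clear, and the knob is hidden behind the fingers. I'll descend and start pushing.

Request:
{"fn": "step_arm", "kwargs": {"rows": [[[0,1,20],0],[[0,1,40],0],[[0,1,52],0],[[-8,1,52],0],[[-16,1,52],0],[[-24,1,52],0],[[-32,1,52],0],[[-40,1,52],0],[[-48,1,52],0],[[-48,1,52],0]]}}

```text
clock: 3.3
eef_pos: [0.4981, 0.1172, 0.1518]
tool_rot: [0.146, 0.989, -0.0, 0.001]
ft_force: [-0.1, 0.0, -0.6]
grip_width: -0.0003
grasp_force: 0.0
```

```bash
cat > look2.py <<'E'
from h import *
import sys
o=bot.get_obs()
C=np.array([.5517,.136]); a=np.deg2rad(-16.75); R=np.array([[np.cos(a),np.sin(a)],[-np.sin(a),np.cos(a)]])
print('tcp unit',R@(np.array(o['eef_pos'][:2])-C)*1000,o['eef_pos'][2],o['ft_force'])
rgb,d=bot.camera('scene'); n='scene'
F=pts(n,d,np.ones((400,640),bool)); U=np.c_[(F[:,:2]-C)@R.T*1000,F[:,2]*1000]; U[:,1]+=1.5
for q in bot.trace('knob_top',n)[:2]:
    K=pts(n,d,q['pixels']); K=np.c_[(K[:,:2]-C)@R.T*1000,K[:,2]*1000]; K[:,1]+=1.5
    print('trace',q['score'],q['uv'],np.percentile(K,[2,50,98],axis=0).round(1).tolist())
cv2.imwrite(f'pics/{sys.argv[1]}.png',cv2.resize(rgb[80:240,220:440,::-1],None,fx=3.5,fy=3.5,interpolation=cv2.INTER_CUBIC))
E
python3 look2.py s2
```

```text
tcp unit [-45.91949038 -33.43391615] 0.1517987786642694 [-0.11737117  0.04811798 -0.57137086]
trace 0.78 [306.8, 155.6] [[-32.1, -48.2, 65.2], [-14.0, -40.5, 92.6], [-8.9, -24.5, 104.5]]
```

View pics/s2.png

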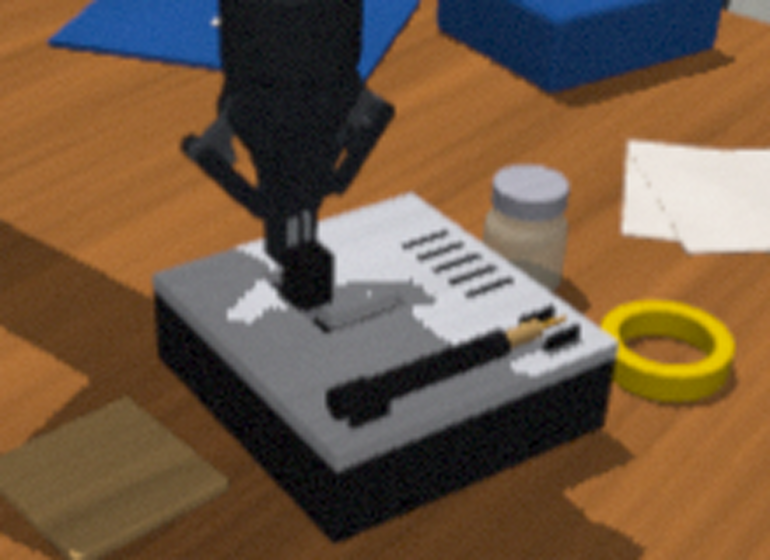

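The fingers are directly behind the knob, at crop (305,270), and it is moving along the slot. Its far face is at about x = −9, so roughly 20 mm remain to the corner. The rest of the scene is untouched.

Request:
{"fn": "step_arm", "kwargs": {"rows": [[[-6,0,0],0],[[-12,0,0],0],[[-17,0,0],0],[[-20,0,0],0],[[-21,0,0],0],[[-21,0,0],0]]}}

```text
clock: 4.15
eef_pos: [0.5174, 0.1115, 0.1518]
tool_rot: [0.146, 0.989, -0.0, 0.0]
ft_force: [-0.4, -0.1, -0.7]
grip_width: 0.0
grasp_force: 0.6
```

Request:
{"fn": "step_arm", "kwargs": {"rows": [[[-1,0,0],0],[[-2,0,0],0],[[-3,0,0],0],[[-3,0,0],0]]}}

```text
clock: 4.65
eef_pos: [0.5199, 0.1107, 0.1518]
tool_rot: [0.146, 0.989, 0.0, -0.0]
ft_force: [-2.7, 0.6, 1.0]
grip_width: -0.0001
grasp_force: 1.4
```

```bash
python3 look2.py s3
```

```text
tcp unit [-23.16295261 -33.34375377] 0.15184169256915608 [-2.65880317  0.64105505  1.02813865]
trace 0.83 [311.5, 163.1] [[-9.9, -48.3, 72.1], [8.0, -40.7, 92.8], [12.7, -23.6, 104.4]]
```

Request:
{"fn": "step_arm", "kwargs": {"rows": [[[-1,0,0],0],[[-2,0,0],0],[[-2,0,0],0]]}}

```text
clock: 5.12
eef_pos: [0.5203, 0.1106, 0.1519]
tool_rot: [0.146, 0.989, 0.0, -0.002]
ft_force: [-8.0, 2.0, 4.1]
grip_width: -0.0
grasp_force: 4.0
```

The knob is at the stop: the force rises and the contact geometry puts it at x ≈ 0. I'll back off and go round to the −y side.

Request:
{"fn": "step_arm", "kwargs": {"rows": [[[6,0,0],0],[[26,0,0],0],[[27,-20,0],0],[[27,-40,0],0],[[5,-40,0],0],[[-15,-40,0],0],[[-21,-40,0],0],[[-21,-40,0],0]]}}

```text
clock: 6.12
eef_pos: [0.5306, 0.0649, 0.1517]
tool_rot: [0.147, 0.989, -0.0, -0.0]
ft_force: [-0.1, 0.2, 0.4]
grip_width: 0.0001
grasp_force: 0.0
```

```bash
python3 look2.py s4
```

```text
tcp unit [  0.26394186 -74.21913263] 0.15174653640723884 [-0.0754817   0.1658382   0.40597892]
trace 0.76 [310.5, 163.4] [[-10.3, -48.2, 65.6], [8.0, -41.4, 91.3], [12.6, -23.9, 104.7]]
trace 0.71 [306.7, 167.2] [[-10.5, -60.3, 71.0], [2.1, -47.3, 89.3], [10.2, -43.1, 105.8]]
```

View pics/s4.png

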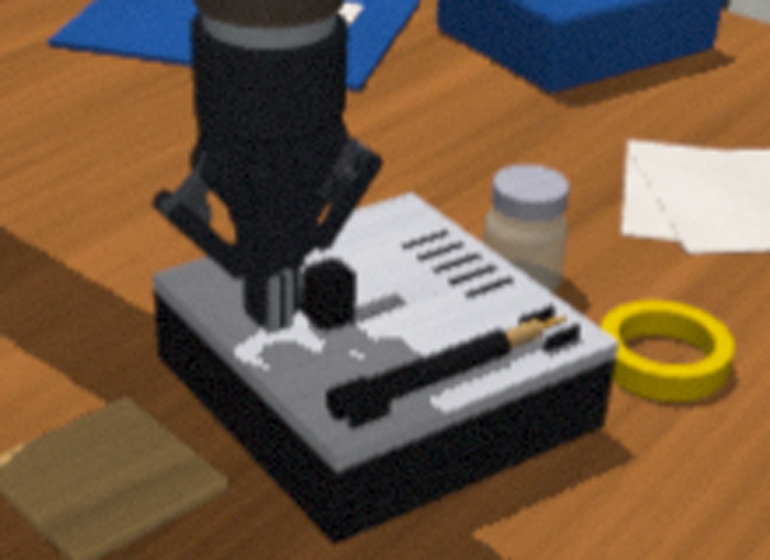

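The knob stands at the corner, crop (328,293), with the fingers just to its −y side at (272,295) and the short leg open to the right. I'll push along +y.

Request:
{"fn": "step_arm", "kwargs": {"rows": [[[0,6,0],0],[[0,12,0],0],[[0,18,0],0],[[0,24,0],0],[[0,30,0],0],[[0,36,0],0],[[0,42,0],0],[[0,48,0],0],[[0,52,0],0],[[0,52,0],0]]}}

```text
clock: 7.48
eef_pos: [0.5459, 0.1161, 0.1518]
tool_rot: [0.146, 0.989, 0.0, 0.0]
ft_force: [-0.5, 0.1, 0.5]
grip_width: 0.0004
grasp_force: 0.1
```

```bash
python3 look2.py s5
```

```text
tcp unit [  0.12291401 -20.6929581 ] 0.15178361206033697 [-0.45870763  0.13867575  0.48456697]
trace 0.73 [327.6, 183.5] [[-92.8, -96.3, 7.3], [39.4, -31.6, 65.0], [100.6, 89.8, 82.2]]
trace 0.57 [331.9, 157.2] [[-5.7, -6.5, 72.7], [10.2, 4.1, 92.4], [13.3, 15.6, 104.7]]
```

Request:
{"fn": "step_arm", "kwargs": {"rows": [[[0,2,0],0],[[0,4,0],0],[[0,5,0],0],[[0,5,0],0]]}}

```text
clock: 8.07
eef_pos: [0.5471, 0.1197, 0.1519]
tool_rot: [0.146, 0.989, -0.001, 0.0]
ft_force: [-0.1, -5.1, 1.3]
grip_width: 0.0002
grasp_force: 2.2
```

Request:
{"fn": "step_arm", "kwargs": {"rows": [[[0,1,0],0],[[0,2,0],0],[[0,2,0],0],[[0,2,0],0]]}}

```text
clock: 8.57
eef_pos: [0.5472, 0.1202, 0.1518]
tool_rot: [0.147, 0.989, -0.002, -0.0]
ft_force: [-1.0, -9.3, 1.4]
grip_width: -0.0001
grasp_force: 4.4
```

The knob is at the stop: TCP y ≈ −16.4 against the expected −16.5. I'll back off, lift and check.

Request:
{"fn": "step_arm", "kwargs": {"rows": [[[0,-5,0],0],[[0,-20,0],0],[[0,-30,-10],0],[[0,-30,-60],0],[[0,-30,-110],0],[[60,-30,-150],0],[[120,-30,-150],0],[[150,-30,-150],0],[[150,-30,-150],0],[[150,-30,-150],0]]}}

```text
clock: 9.82
eef_pos: [0.3959, 0.1368, 0.3027]
tool_rot: [0.146, 0.989, 0.001, 0.001]
ft_force: [-0.3, 0.3, 0.2]
grip_width: 0.0
grasp_force: 0.0
```

```bash
python3 look2.py s6
```

```text
tcp unit [-149.41198359  -44.08388366] 0.30265703874004013 [-0.3281784   0.29806977  0.22057828]
trace 0.53 [329.4, 155.6] [[-9.5, -3.7, 72.6], [7.8, 3.5, 92.2], [12.9, 20.4, 104.9]]
trace 0.41 [342.3, 187.6] [[63.1, -80.4, 65.6], [78.1, -22.5, 78.4], [82.6, 52.0, 82.6]]
```

View pics/s6.png

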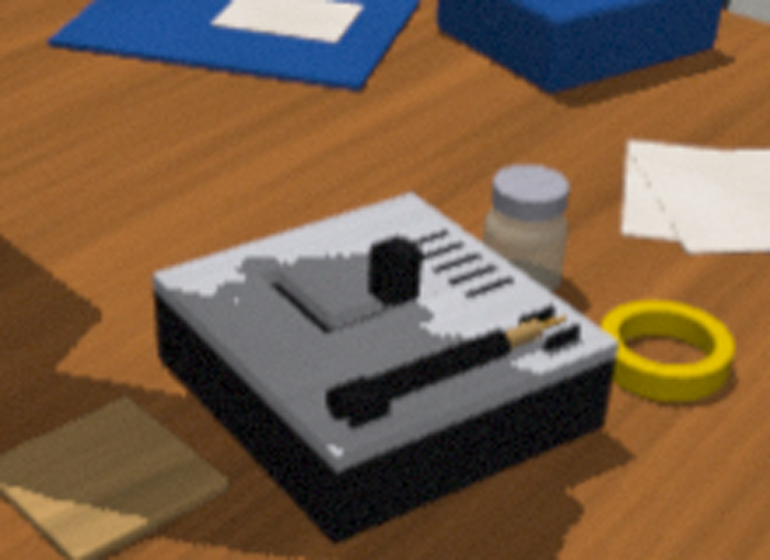

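The knob is at the far end of the short leg, crop (395,270), having travelled about 44.5 mm sideways. The slot behind it is empty, and the pen, tape, jar and blank are unmoved.

```bash
python3 -c "
from workcell import bot
print(bot.job_done())"
```

```text
the job is handed in; nothing more can be done
None
```

The knob is parked at the far end of the short leg, pushed only with the shut fingers and never pinched. The pen, tape, jar and blank look unmoved in the last picture, and the job is handed in; it returned no verdict.

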